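Stack clutch plates on a splined hub with alternating tabs

ROBOT

A 6-joint arm with a two-finger parallel gripper is mounted at the origin on a cart in front of the work surface, level with it; the furniture and walls round the work are solid. World frame = base frame: x ahead of the robot, y to its left, z up, the work surface at z = 0. Lengths are in mm, angles in degrees, forces in N, time in s.
With the tool pointing down it reaches from about 300 to 825 mm from the base axis. Payload 5.4 kg.
Tool frame: the origin (TCP) lies midway between the tips of the shut fingers; the grasp point (between the pads) lies 19 mm behind it; z points along the fingers, y is the line along which they close (so a half turn about z gives the same grasp; the last joint's range is limited). The gripper opens to 92 mm and grips with 3 to 60 N. Pads are 20 mm wide; open, the fingers measure 128 mm over their backs; the gripper's body (75 mm by 189 mm) begins 69 mm behind the grasp point.
Start: joints at [60.212, 9.076, 91.501, -0, 79.423, -12.038], TCP at [175.309, 547.606, 214.601] pointing down, gripper open.
Joint ranges: [-166.64, 166.64], [-54.1, 131.32], [10.49, 154.53], [-73.88, 253.88], [9.74, 151.15], [-171.62, 171.62]. Speed limits (degrees/s): [147.25, 147.25, 180, 180, 180, 180].

INTERFACE

Orientations are given as a 3x3 rotation matrix whose columns are the frame's x, y, z axes.
In Python, from rig import manip, hand, planner, grab_frame, order, readout gives the robot as it stands. Calls block until the motion is done:
- manip.goto(position, orientation): joint-space move of the TCP to a pose.
- manip.movel(position, rot=None, max_speed=150, force_limit=None): straight line of the TCP; rot=None keeps the orientation; max_speed is the mean speed in mm/s. With force_limit (N) it stops when the force on the tool has changed by that much, and returns True; else False.
- manip.movej(angles): joint-space move.
- hand.command_gripper(opening, effort=None): finger opening in mm; effort is the grip in N (None keeps the last); returns when the fingers have stopped.
- manip.dwell(seconds).
- planner.ik(position, orientation): joint angles nearest the present ones, or None.
- grab_frame(name): name is "scene" or "side" or "wrist"; returns a dict with "frame" (384x512x3 uint8, red, green, blue), "depth" (384x512 float32, mm along the optical axis (not along the pixel's ray), 0 where there is no reading), "fx", "fy", "cx", "cy" (pixels), "k1" (the pictures are not rectified: a ray, as slopes to the right and down, at radius r is drawn at 1 + k1 r^2 times it, then the intrinsics apply), "world_to_cam" (4x4, takes a point from world to camera coordinates). Camera axes: x right, y down, z forward; pixel columns grow to the right and rows downward; lengths in mm; the calibration is good to about 2 mm. A picture is of the moment at which its call begins.
A pose or a line that the arm cannot do raises manip.IKError and nothing moves.
- order.finish_job(): hands the job in; it is judged then, once.
Readings, each from a call of its own:
- readout.current_time_s(): time.
- readout.current_joints(): joint angles.
- readout.current_joint_velocities(): joint speeds.
- readout.current_tau(): joint torques, N m.
- readout.current_position(): TCP position.
- readout.current_ee_rot(): TCP orientation.
- readout.current_wrist_force(): force on the tool from outside, world axes, zero at the start.
- readout.current_ft_torque(): the same for the moment, N m.
- readout.current_grip_width(): finger opening in mm.
- readout.current_gripper_force(): force on a finger pad.
Only numpy, scipy, OpenCV 4.12 (cv2) and the standard library are available. Lean on these libraries where they do the work, as an engineer would, in place of code of your own. Each camera call takes 0.05 s, during which the arm holds its last target. There are 200 camera calls.

TASK

The clutch hub already carries one plain plate, and a friction disc is caught on top of its splines: without lifting that disc off the hub, turn it (a push on its tab is enough) until it drops fully home with its tab pointing opposite to the tab of the plate below. Then fit the loose plain plate flat on top of it, fully home on the splines, with its tab pointing the other way again, the same way as the bottom plate's. Leave the spare friction disc and the other things on the table where they lie.

Things in the scene. Friction and masses are not known exactly. Their poses are not given: they have to be found in the camera images.
- hub: Clutch hub fixed to the table on a round foot (radius 45 mm, 10 mm high). Origin: centre of the foot's underside, on the axis, z up. Round core of radius 14.8 mm up to z = 52 mm, tapered to radius 10 mm at z = 58 mm. Four splines reach radius 20 mm: 6 mm wide along hub +x and -x, 13 mm wide along +y and -y; their tops are at z = 40 mm.
- hub_tab (a point): Point on top of the tab of the bottom plain plate, which is fixed on the hub at z = 20 to 26 mm: 42 mm from the axis along hub +x, z = 26 mm. That plate's rim radius is 32 mm; its tab is 12 mm wide and ends at radius 50 mm. On it the friction disc is home with its underside at z = 26 mm, tab along hub -x; then the loose plate, underside at z = 33 mm, tab along hub +x.
- disc: Friction disc on the hub, resting on the spline tops, the core through its bore. Rim radius 28 mm, 8 dark segments on each face, 7 mm thick. Origin: centre of its underside (z = 40 mm at the start), z up; tab along its +x. Teeth to radius 15.5 mm; notches to radius 21.5 mm: 9 mm wide along its x, 16 mm along its y. 60 g.
- disc_tab (a point): Middle of the disc's tab (12 mm wide, 7 mm thick, rim to radius 50 mm): 42 mm from the centre, 3.5 mm above the underside. It starts 0.5 to 2.3 rad counterclockwise from above of hub -x: pushed clockwise it meets hub -x first. There (within 0.05 rad) the disc drops 14 mm by its weight, clear of a fingertip kept at that height; a light press frees it if it hangs askew. It would also drop, wrongly, at hub +x.
- plate: Loose plain steel plate lying on one of two thin mats (2 mm), left or right; both faces alike. Rim radius 32 mm (64 mm across), 6 mm thick, no segments. Origin: centre of its underside, z up; tab along its +x. Bore and notches as on the disc, 9 mm notches along x, 16 mm along y. Can be gripped across the rim along its y. 70 g.
- plate_tab (a point): Middle of the loose plain plate's tab (12 mm wide, 6 mm thick, from the rim to radius 50 mm): 42 mm from its centre along its +x, 3 mm above its underside.
- spare_disc: Spare friction disc, the same shape as the disc on the hub (rim radius 28 mm, dark segments), lying on the other mat; not used, it stays there. Origin: centre of the underside.
- loupe: Bystander: black loupe, 38 mm wide, 32 mm high. Origin: centre of the underside.
- petri: Bystander: clear petri dish, 66 mm wide, 12 mm high. Origin: centre of the underside.
- dust_cap: Bystander: black dust cap, 36 mm wide, 12 mm high. Origin: centre of the underside.
- weight: Bystander: brass gram weight, 22 mm wide, 32 mm high. Origin: centre of the underside.
- tip_tube: Bystander: clear tube lying down, 62 mm long, 14 mm thick. Origin: centre of the underside.
- brush: Bystander: brush lying down, 131 mm long, 10 mm thick. Origin: centre of the underside.

How it is judged:
By the outcome, as a careful person would: the job done as asked, in the order asked, and still so for the second after the job is handed in, with the robot touching nothing.
It also fails if it takes over 72 s, if anything falls off the work surface, if the arm or the gripper's body presses on something with over 40 N, if the wrist force passes 120 N, or if a joint passes its speed limit or range.

## Working session

There is one attempt and no reset: what is moved stays moved. The work goes in short steps, each a Python script; the robot and the scene stay as the last script left them, time stands still between calls to the robot, and variables do not carry over. Pictures are saved under pics/ and viewed, at most 10 in all, crops included, and the job is handed in when it is done.

```bash
ls; mkdir -p pics; cat > h.py <<'E'
import numpy as np, cv2
from rig import manip, hand, planner, grab_frame, order, readout
def cloud(f):
    """world xyz for every pixel (HxWx3), nan without depth"""
    H,W=f["depth"].shape
    u,v=np.meshgrid(np.arange(W),np.arange(H))
    xd=(u-f["cx"])/f["fx"]; yd=(v-f["cy"])/f["fy"]
    x,y=xd.copy(),yd.copy()
    for _ in range(8):
        s=1+f["k1"]*(x*x+y*y); x,y=xd/s,yd/s
    d=f["depth"].astype(float); d[d==0]=np.nan
    p=np.stack([x*d,y*d,d],-1)
    T=np.linalg.inv(f["world_to_cam"])
    return p@T[:3,:3].T+T[:3,3]
def save(f,n): cv2.imwrite(f"pics/{n}.png",f["frame"][...,::-1])
def down(a):
    """tool down, tool y axis at angle a (rad) from world x"""
    y=np.array([np.cos(a),np.sin(a),0]); z=np.array([0,0,-1.]); return np.stack([np.cross(y,z),y,z],1)
E
python3 - <<'E'
from h import *
a=[grab_frame(n) for n in("scene","side")]
cv2.imwrite("pics/a.png",np.vstack([cv2.resize(x["frame"],(400,300)) for x in a])[...,::-1])
save(a[0],"scene")
np.save("pics/sc.npy",cloud(a[0]));print(readout.current_ee_rot())
for x in a:
  print(np.linalg.inv(x["world_to_cam"])[:3].round(2),x["fx"])
E
```

```text
pics
[[-9.52406695e-01  3.04829189e-01 -8.07930137e-04]
 [ 3.04830080e-01  9.52405664e-01 -1.43974171e-03]
 [ 3.30601941e-04 -1.61750105e-03 -9.99998637e-01]]
[[ 6.8000e-01 -3.7000e-01  6.3000e-01 -3.6710e+01]
 [-7.3000e-01 -3.4000e-01  5.9000e-01 -5.3891e+02]
 [-0.0000e+00 -8.6000e-01 -5.0000e-01  5.3256e+02]] 358.5091352003167
[[-9.9000e-01 -5.0000e-02  1.4000e-01  4.0736e+02]
 [-1.5000e-01  4.7000e-01 -8.7000e-01  8.7489e+02]
 [-2.0000e-02 -8.8000e-01 -4.7000e-01  5.1303e+02]] 380.05313461792076
```

View pics/scene.png

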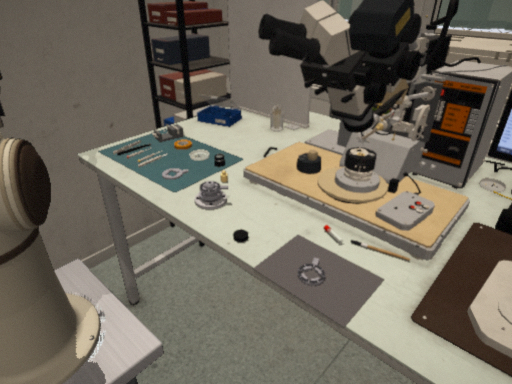

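The scene view shows the hub at about (211,195), one disc on the left teal mat at (175,173), and one with dark segments on the right mat at (312,271). The microscope stands behind the hub.

```bash
python3 - <<'E'
from h import *
c=np.load("pics/sc.npy")
for n,(u,v) in dict(hub=(210,186),l=(168,173),r=(312,275),weight=(224,176),loupe=(219,160),cap=(240,236),petri=(200,155),brush=(380,250),scopebase=(270,165)).items(): print(n,c[v,u].round())
h=c[186,210]
f=grab_frame("side");save(f,"side")
# view from above the hub, offset toward robot
R=readout.current_ee_rot()
w=grab_frame("wrist");T=np.linalg.inv(w["world_to_cam"]);print("cam in tool",(R.T@(T[:3,3]-readout.current_position())).round(),(R.T@T[:3,:3]).round(2),w["fx"])
save(w,"w0")
E
```

```text
hub [497. 110.  52.]
l [517. 336.   3.]
r [ 452. -255.    1.]
weight [603. 170.  19.]
loupe [657. 249.  27.]
cap [434. -64.  12.]
petri [676. 370.  -0.]
brush [ 616. -325.    7.]
scopebase [709.  79.  47.]
cam in tool [  83.    0. -170.] [[-0.   -0.96 -0.3 ]
 [ 1.   -0.    0.  ]
 [-0.   -0.3   0.96]] 310.91513912092205
```

View pics/side.png

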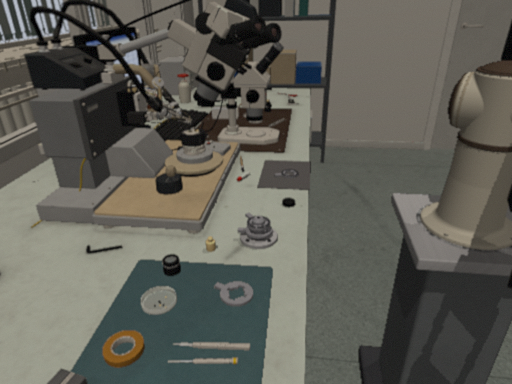

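View pics/w0.png

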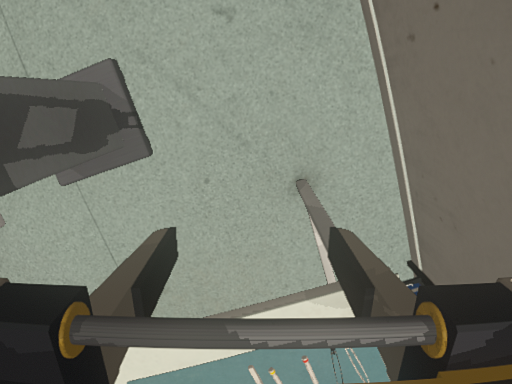

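The side view confirms the plain plate (no dark segments) on the left teal mat at (237,292), and the spare on the right mat at (289,173). The hub is at (258,232), with the disc's tab visible at about (243,230). I'll look at each from close up with the wrist camera.

```bash
cat >> h.py <<'E'
def rect(f):
    """undistorted image with same intrinsics (cv2 radial k1 model)"""
    K=np.array([[f["fx"],0,f["cx"]],[0,f["fy"],f["cy"]],[0,0,1.]])
    return K,np.array([f["k1"],0,0,0,0.])
def topdown(f,cx,cy,z,half=70,s=4):
    """orthographic picture of the plane at height z round (cx,cy): row down = -x, col right = -y"""
    K,D=rect(f); n=2*half*s; j,i=np.meshgrid(np.arange(n),np.arange(n))
    P=np.stack([cx+half-i/s,cy+half-j/s,np.full(i.shape,float(z))],-1).reshape(-1,3)
    T=f["world_to_cam"]; 
    q=cv2.projectPoints(P,cv2.Rodrigues(T[:3,:3])[0],T[:3,3],K,D)[0].reshape(n,n,2).astype(np.float32)
    return cv2.remap(f["frame"],q[...,0],q[...,1],cv2.INTER_LINEAR)
E
python3 - <<'E'
from h import *
R=down(np.pi/2)
manip.goto([520,335,190],R); p=grab_frame("wrist")
manip.goto([500,110,200],R); w=grab_frame("wrist")
import pickle; pickle.dump((p,w),open("pics/pw.pkl","wb"))
t=readout.current_time_s();print(t)
for f,n,(lo,hi) in((p,"plate",(6,11)),(w,"disc",(44,50)),(w,"core",(50.5,55)),(w,"foot",(8,12))):
    c=cloud(f);z=c[...,2]
    m=(z>lo)&(z<hi)
    if n!="plate": m&=np.hypot(c[...,0]-500,c[...,1]-110)<90
    q=c[m];print(n,len(q),np.nanmedian(q,0).round(1),q.min(0).round(),q.max(0).round())
cv2.imwrite("pics/b.png",np.hstack([cv2.resize(x["frame"],(400,300)) for x in (p,w)])[...,::-1])
E
```

```text
2.7
plate 6133 [524.7 340.7   8.7] [462.  82.   6.] [853. 623.  11.]
disc 1446 [509.6 116.   46.1] [479.  80.  44.] [543. 148.  50.]
core 195 [501.5 119.3  53.1] [492. 106.  51.] [521. 135.  55.]
foot 1532 [489.6 118.9   9.7] [462.  76.   8.] [550. 165.  12.]
```

View pics/b.png

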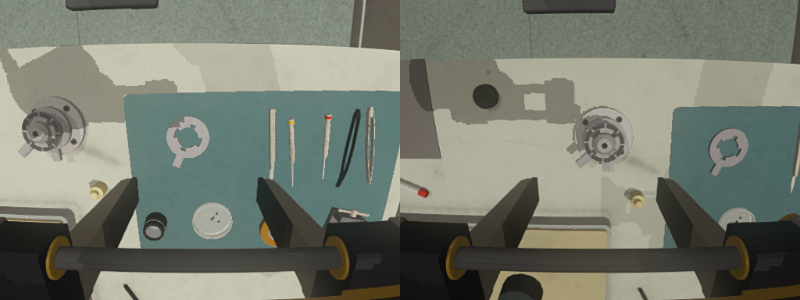

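The left half shows the plate at about (187,137), tab toward the lower left at (178,162). The right half shows the hub at about (603,145), with tabs visible around (577,145) and (592,165). Next I fit both.

```bash
cat >> h.py <<'E'
from scipy.optimize import least_squares
def fitring(q,r,c0):
    """centre of a rim of radius r from top-face points: outermost point in each direction"""
    c=np.array(c0,float)
    for _ in range(15):
        d=q[:,:2]-c; a=np.arctan2(d[:,1],d[:,0]); rr=np.hypot(*d.T)
        ok=rr<r+2.5; b=((a+np.pi)/(2*np.pi)*48).astype(int)
        e=[q[ok&(b==k),:2][np.argmax(rr[ok&(b==k)])] for k in range(48) if (ok&(b==k)).any()]
        e=np.array([x for x in e if np.hypot(*(x-c))>r-5])
        c=least_squares(lambda s:np.hypot(*(e-s).T)-r+.3,c,loss="soft_l1").x
    return c
def tabang(q,c,r0,r1):
    d=q[:,:2]-c; rr=np.hypot(*d.T); d=d[(rr>r0)&(rr<r1)]
    return np.degrees(np.arctan2(*d.mean(0)[::-1])),len(d)
def sel(f,c,z0,z1,R):
    P=cloud(f).reshape(-1,3); return P[(P[:,2]>z0)&(P[:,2]<z1)&(np.hypot(P[:,0]-c[0],P[:,1]-c[1])<R)]
E
cat > look.py <<'E'
from h import *
import pickle,sys
p,w=pickle.load(open("pics/pw.pkl","rb"))
if len(sys.argv)>1: 
    manip.goto([530,340,150],down(np.pi/2)); p=grab_frame("wrist")
    manip.goto([508,118,160],down(np.pi/2)); w=grab_frame("wrist")
    pickle.dump((p,w),open("pics/pw.pkl","wb"))
q=sel(p,(525,340),6,11,60); c=fitring(q,32,q.mean(0)[:2]); print("plate",c,tabang(q,c,36,52),np.median(q[:,2]))
f=sel(w,(508,118),7.5,12.5,60); cf=fitring(f,45,(508,118)); print("foot",cf)
q=sel(w,cf,44,50,55); c=fitring(q,28,cf); print("disc",c,tabang(q,c,32,52),np.median(q[:,2]))
q=sel(w,cf,23.5,28.5,55); print("bottom",tabang(q,c,36,52),fitring(q,32,c))
q=sel(w,cf,50.5,55,20); print("core",q.mean(0),(q.max(0)+q.min(0))/2)
q=sel(w,cf,50,62,20);print("coretop",(q.max(0)+q.min(0))/2)
a=topdown(w,*cf,47);b=topdown(p,525,340,8)
cv2.imwrite("pics/td%d.png"%len(sys.argv),np.hstack([cv2.resize(x,(400,400)) for x in(a,b)])[...,::-1])
E
python3 look.py 1
```

```text
plate [524.71313072 321.46255213] (np.float64(-22.38319883642352), 134) 7.693787618862814
foot [506.39185011 120.61192865]
disc [506.5530532  120.34490312] (np.float64(-48.817795258497995), 217) 46.16233729495906
bottom (np.float64(4.970905958607203), 142) [506.28332194 120.4502168 ]
core [503.06656001 120.01546511  53.0402497 ] [506.17045787 120.43438107  52.77636836]
coretop [506.17045787 120.43438107  54.79569642]
```

View pics/td2.png

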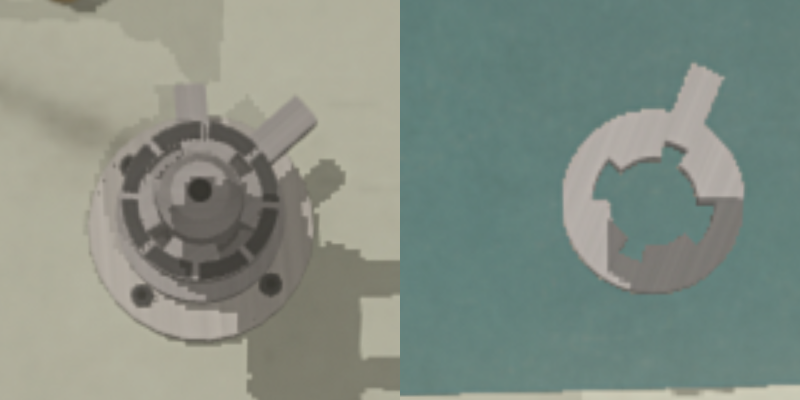

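Left panel: the bottom plate's tab points at about +5° and the disc's tab at about -49°. That is 2.2 rad counterclockwise of hub -x, which agrees with the task text. Right panel: the plain plate at (653,200), tab at -22°. Next I check arm clearance and joint ranges for the sweep, straddling the tab with a loose gap.

```bash
python3 - <<'E'
from h import *
for n in("scene","side"):
    P=cloud(grab_frame(n)).reshape(-1,3)
    m=(P[:,2]>65)&(P[:,2]<420)&(P[:,0]>330)&(P[:,0]<720)&(abs(P[:,1]-110)<230)
    q=P[m]; print(n,len(q),np.nanmin(q,0).round() if len(q) else "")
    for x in range(340,720,40):
        s=q[(q[:,0]>=x)&(q[:,0]<x+40)]
        if len(s)>15: print(x,len(s),np.percentile(s,5,0).round(),np.percentile(s,95,0).round())
c=np.array([506.3,120.4])
for s in(90,-90):
  for th in(-49,-90,-130,-175,-190):
    t=np.radians(th); j=planner.ik([*(c+44*np.array([np.cos(t),np.sin(t)])),42],down(t+np.radians(s)))
    print(s,th,None if j is None else np.round(j))
for a in(68,-112,95,-85):
    print(a,np.round(planner.ik([524.7,321.5,4],down(np.radians(a)))),np.round(planner.ik([*c,60],down(np.radians(a)))))
E
```

```text
scene 4030 [ 467. -120.   66.]
460 2648 [471.  32. 199.] [498. 186. 412.]
500 1212 [501.  27. 179.] [531. 173. 405.]
540 80 [ 564. -119.  359.] [ 579. -109.  391.]
660 41 [ 672. -119.   67.] [ 697. -101.   75.]
700 38 [ 701. -119.   73.] [718. -92.  75.]
side 4606 [ 470. -120.   65.]
460 1615 [474.  56. 245.] [499. 211. 413.]
500 2233 [501. 128. 183.] [536. 212. 411.]
540 43 [540. 119. 340.] [545. 138. 393.]
580 347 [ 588. -114.  357.] [618. -96. 417.]
620 259 [ 622. -113.  375.] [ 655. -107.  416.]
660 59 [ 662. -118.   66.] [699. -99. 392.]
700 50 [ 701. -118.   67.] [719. -86.  76.]
90 -49 [ -4.  16. 105.  -0.  59. -45.]
90 -90 [ -5.  12. 109.  -0.  59.  -5.]
90 -130 [ -4.   8. 114.  -0.  58.  36.]
90 -175 [ -0.   7. 115.  -0.  58.  85.]
90 -190 [  1.   8. 115.  -0.  58. 101.]
-90 -49 [ -4.  16. 105.  -0.  59. 135.]
-90 -90 None
-90 -130 [  -4.    8.  114.   -0.   58. -144.]
-90 -175 [ -0.   7. 115.  -0.  58. -95.]
-90 -190 [  1.   8. 115.  -0.  58. -79.]
68 [ 20.  29.  93.  -0.  59. -48.] [  0.  11. 108.  -0.  61. -68.]
-112 [ 20.  29.  93.  -0.  59. 132.] [  0.  11. 108.  -0.  61. 112.]
95 [ 20.  29.  93.  -0.  59. -75.] [  0.  11. 108.  -0.  61. -95.]
-85 [ 20.  29.  93.  -0.  59. 105.] [  0.  11. 108.  -0.  61.  85.]
```

```bash
cat > sweep.py <<'E'
from h import *
c=np.array([506.3,120.4])
def pose(th,z):
    t=np.radians(th); return [*(c+44*np.array([np.cos(t),np.sin(t)])),z],down(t+np.pi/2)
hand.command_gripper(22)
p,R=pose(-49,110); manip.goto(p,R)
p,R=pose(-49,42); print("hit",manip.movel(p,max_speed=80,force_limit=4))
th=-49
while th>-160: 
    th-=5; p,R=pose(th,42); manip.movel(p,R,max_speed=50)
print(readout.current_time_s(),readout.current_position(),readout.current_wrist_force())
while th>-186:
    th-=1; p,R=pose(th,42); manip.movel(p,R,max_speed=15)
print(readout.current_time_s(),readout.current_wrist_force())
p,R=pose(th,120); manip.movel(p,max_speed=150)
manip.goto([*(c+[5,0]),160],down(np.radians(95)))
w=grab_frame("wrist")
import pickle; pickle.dump(w,open("pics/w2.pkl","wb"))
for z0,z1 in((44,50),(37,43),(30,35.5)):
    q=sel(w,c,z0,z1,55); print(z0,len(q),tabang(q,c,33,52))
cv2.imwrite("pics/td_after.png",topdown(w,*c,33)[...,::-1]); print(readout.current_time_s())
E
python3 sweep.py
```

```text
hit False
13.375 [464.09867945 108.13617632  42.00577018] [1.17378484 0.10531223 0.36653455]
18.875 [0.0116413  0.36674841 0.7656274 ]
44 40 (np.float64(nan), 0)
37 233 (np.float64(nan), 0)
30 1611 (np.float64(-173.9498559399384), 232)
22.4h.py:43: RuntimeWarning: Mean of empty slice.
  return np.degrees(np.arctan2(*d.mean(0)[::-1])),len(d)
  ret = um.true_divide(
```

View pics/td_after.png

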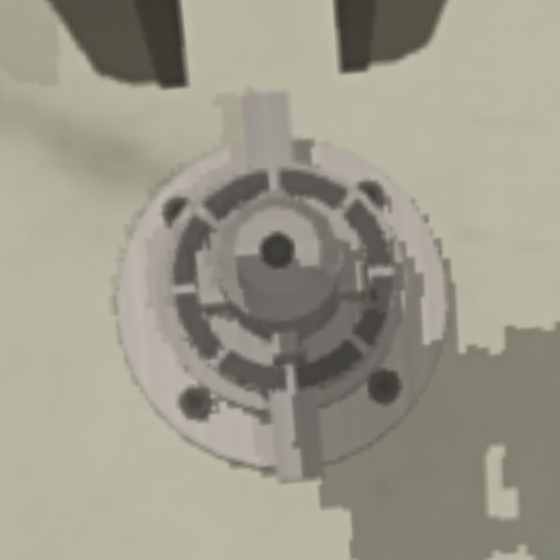

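The disc has dropped home. Its tab is at (293,430), along hub -x, and its top lies about 7 mm above the bottom plate. Next: refine the hub centre and angle, and view the plate from the same relative tool pose so hand-eye errors cancel.

```bash
cat > m.py <<'E'
from h import *
import pickle
w=pickle.load(open("pics/w2.pkl","rb")); c0=np.array([506.3,120.4])
q=sel(w,c0,30,35.5,55); c=fitring(q,28,c0); print("disc",c,tabang(q,c,33,52))
r=q[np.hypot(*(q[:,:2]-c).T)<27]; A=np.c_[r[:,:2]-c,np.ones(len(r))]; print("plane",np.linalg.lstsq(A,r[:,2],rcond=None)[0])
print("foot",fitring(sel(w,c0,7.5,12.5,60),45,c0))
q=sel(w,c0,23.5,28.5,55); print("bottom",tabang(q,c,36,52))
q=sel(w,c0,53,62,20);print("core",(q.max(0)+q.min(0))/2)
a=np.radians(68); hand.command_gripper(85)
o=down(a)@down(np.radians(95)).T@np.array([5,0,0])
manip.goto(np.array([524.7,321.5,135])+o,down(a)); p=grab_frame("wrist")
pickle.dump(p,open("pics/p2.pkl","wb"))
q=sel(p,(524.7,321.5),5.5,11,60); c=fitring(q,32,(524.7,321.5)); print("plate",c,tabang(q,c,36,52),np.median(q[:,2]))
print(readout.current_time_s())
E
python3 m.py
```

```text
disc [506.37908634 119.83796328] (np.float64(-174.74931768423946), 233)
plane [2.01065467e-03 2.93778757e-03 3.23701631e+01]
foot [506.29445665 120.41428529]
bottom (np.float64(6.2330658374489545), 143)
core [506.7927977  120.39823244  56.43870925]
plate [524.75344109 321.51371039] (np.float64(-22.873315134437426), 146) 7.673557912092491
24.2833
```

```bash
cat > place.py <<'E'
from h import *
import pickle
pc,pa=np.array([524.75,321.5]),-22.7
hc,ha=np.array([506.4,120.3]),5.5
R=down(np.radians(pa+90))
manip.movel([*pc,60],R); print("hit",manip.movel([*pc,3.5],max_speed=60,force_limit=4),readout.current_position())
z0=readout.current_position()[2]
hand.command_gripper(55,30); print(readout.current_grip_width(),readout.current_gripper_force())
manip.movel([*pc,100],max_speed=120)
H=down(np.radians(ha+90))
manip.goto([*hc,95],H)
print("hit",manip.movel([*hc,z0-2+50],max_speed=50,force_limit=6),readout.current_position(),readout.current_wrist_force())
save(grab_frame("side"),"hold"); print(readout.current_time_s())
E
python3 place.py; python3 -c "
import cv2;a=cv2.imread('pics/hold.png')[180:270,210:310];cv2.imwrite('pics/hold_c.png',cv2.resize(a,None,fx=6,fy=6))"
```

```text
hit False [525.18754729 321.63550684   3.9625688 ]
63.065288100903004 30.000341010745615
hit False [506.71464289 120.27960279  52.29640277] [ 0.28646197 -0.51652441  0.34506429]
29.3333
```

View pics/hold_c.png

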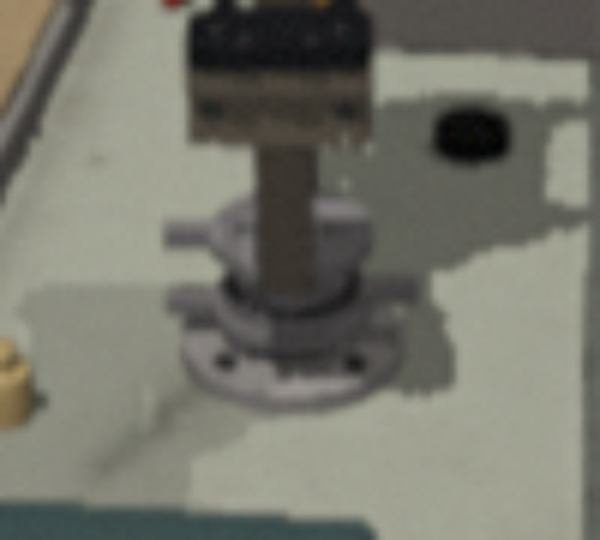

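The plate is held level, its tab at (190,232) above the bottom tab at (190,300), and the core is in its bore. I continue down.

```bash
cat > down.py <<'E'
from h import *
import pickle
hc=np.array([506.4,120.3]); 
h=manip.movel([*hc,35.5],max_speed=35,force_limit=8)
p=readout.current_position(); print("hit",h,p,readout.current_wrist_force(),readout.current_grip_width(),readout.current_time_s())
if p[2]<39 :
    hand.command_gripper(78)
    manip.movel([*p[:2],110],max_speed=120); 
    manip.goto([*(hc+[5,0]),165],readout.current_ee_rot())
    w=grab_frame("wrist"); q=sel(w,hc,34,46,55); c=fitring(q,32,hc)
    r=q[np.hypot(*(q[:,:2]-c).T)<31]; r=r[np.hypot(*(r[:,:2]-c).T)>21];A=np.c_[r[:,:2]-c,np.ones(len(r))]
    print(c,tabang(q,c,36,52),"plane",np.linalg.lstsq(A,r[:,2],rcond=None)[0],readout.current_time_s())
    cv2.imwrite("pics/td_fin.png",topdown(w,*hc,39)[...,::-1])
    pickle.dump(w,open("pics/w3.pkl","wb"))
E
python3 down.py
```

```text
hit False [506.25535208 120.31281755  35.22759275] [ 0.1848975   0.36745742 -0.79399127] 62.907499603830686 29.95
[506.16661936 120.38393605] (np.float64(5.425039470166165), 144) plane [ 1.52410013e-03 -3.90542376e-04  3.86907926e+01] 31.525
```

Measured top is z≈38.7, flat, tab at 5.4° (the disc top also read about 0.6 mm low). I'll do one light, balanced press, confirm, and retreat.

```bash
python3 - <<'E'
from h import *
hc=np.array([506.3,120.35])
hand.command_gripper(49)
R=down(np.radians(95.5))
manip.movel([*hc,60],R)
print(manip.movel([*hc,37],max_speed=20,force_limit=6),readout.current_position()[2],readout.current_wrist_force())
manip.movel([*hc,110]); manip.goto([*(hc+[5,0]),165],R)
w=grab_frame("wrist"); q=sel(w,hc,34,46,55); c=fitring(q,32,hc)
d=np.hypot(*(q[:,:2]-c).T); print(c,tabang(q,c,36,52),np.median(q[(d>22)&(d<31)][:,2]))
print("disc",tabang(sel(w,hc,29,35,55),c,36,52),readout.current_time_s())
cv2.imwrite("pics/fin.png",topdown(w,*hc,39)[...,::-1])
E
```

```text
True 39.36819883244924 [-0.84665134 -0.16551798  4.53920098]
[506.22348321 120.44588149] (np.float64(5.465856368299447), 136) 38.695837685665595
disc (np.float64(-173.8877409954272), 175) 34.925
```

View pics/fin.png

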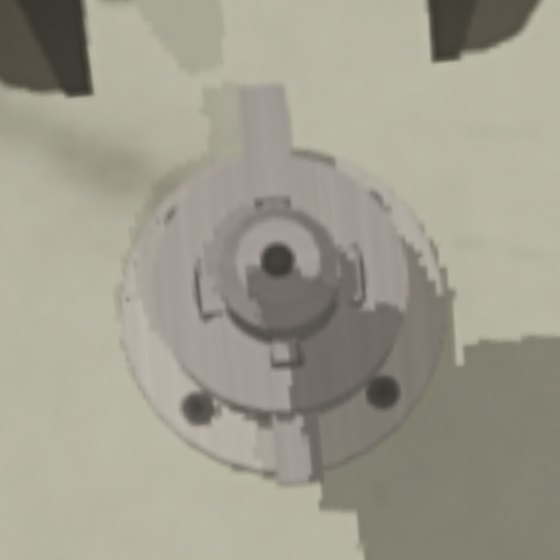

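The plate sits flat and fully down, with spline tops showing in the notches. Its tab is at (265,120) along hub +x and the disc's tab is opposite at (292,450).

```bash
python3 -c "
from rig import *
print(order.finish_job())"
```

```text
the job is handed in; nothing more can be done
None
```

The job is handed in at about 35 s: the disc dropped home with its tab along hub -x, and the plain plate sits flat and fully home on top with its tab along hub +x, as the last close look showed; I moved nothing else on the table.

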